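# Show a copper canister's base to the inspection camera

### The job

The base seam of the lidded copper canister is to be inspected. First take its loose lid off and seat it fully, knob up, in the round wooden lid rest while the canister stays standing on the table; then pick up the canister and hold it still, mouth end uppermost, with its base facing the inspection camera's lens squarely, centred on it and 12 cm away from the glass. Finish while still holding it there; do not touch the camera or its stand, and leave the cup, plates and hammer where they are.

Things in the scene. Friction and masses are not known exactly. Their poses are not given: they have to be found in the camera images.
- canister: Plain upright copper canister, an open thin-walled cylinder 52 mm in diameter and 110 mm tall (wall 3 mm), about 0.26 kg, loose, the only vessel with a lid. Origin at the centre of its underside (the base to be shown); z runs along its axis to the mouth.
- canister_base (a point): Centre of the canister's underside.
- lid: Loose copper lid, at first on the canister's rim: flange 58 mm wide, 5 mm thick; below it a plug 42 mm wide, 8 mm deep, in the canister's 46 mm mouth; on top an upright brass knob, a round post 18 mm wide whose top is 38 mm above the origin. Origin: centre of the flange's underside (110 mm above the canister's origin when on, 30 mm above the table when seated in the rest); z up the knob. 0.09 kg.
- lid_rest: Fixed ring of dark wood, 90 mm outside diameter, 30 mm high, with a round hole 48 mm wide through its middle: the lid's plug goes in the hole and its flange lies flat on the ring's top. Origin at the centre of its underside, on the table.
- cam_stand: Fixed stand of the inspection camera: round steel foot 90 mm in diameter with a short post. Origin at the centre of the foot's underside, z up; the camera looks up and to the stand's -x side (towards the robot; yaw varies up to 25 degrees either way). The lens glass is 120 mm above the origin.
- cam_head: Grey camera housing (50 x 56 x 55 mm) with a black lens barrel 44 mm in diameter, fixed on the stand. Origin at the centre of the lens glass, at the front end of the barrel; z is the viewing direction out of the lens, 30 degrees off vertical, leaning to the stand's -x side; its y axis is level. The housing reaches 75 mm back from the origin.
- view_point (a point): The point in the air 120 mm out of the lens along the viewing direction (z of cam_head), 224 mm above the table, where the centre of the canister's underside has to be, the canister's z along cam_head's z.
- cup: Bystander: squat open copper cup, about 76 mm wide at the rim and 60 mm high, loose. Origin at the centre of its underside.
- plates: Bystander: stack of tinned plates, 132 mm in diameter, 30 mm high, loose. Origin at the centre of its underside.
- hammer: Bystander: smith's hammer lying on the table, loose.
Things that resemble listed ones, but are neither listed nor needed, are in the scene too. What is shaped like the canister but purple or turquoise is not meant.

How it is judged:
On the way:
1. the lid is seated in the lid rest and let go, the canister still standing on the table (horizontal distance between lid and lid_rest below 0.007 m and height (world z) of lid between 0.026 and 0.034 m and angle between lid's own z axis and vertical below 0.09 rad and contact force between lid and the fingers below 0.1 N and height (world z) of canister below 0.01 m and angle between canister's own z axis and vertical below 0.1 rad), for 0.2 s.
At the end, for the whole second after the job is handed in: Lid seated in the lid rest, let go (centre within 7 mm, level, flange on the ring). Canister held still in the air by the gripper, mouth end up, base centre within 30 mm of the point 120 mm out on the lens axis, its axis within 12 degrees of the lens axis (horizontal distance between lid and lid_rest below 0.007 m and height (world z) of lid between 0.026 and 0.034 m and angle between lid's own z axis and vertical below 0.09 rad and contact force between lid and the fingers below 0.1 N and distance between canister_base and view_point below 0.03 m and angle between the z axis of canister and the z axis of cam_head, either way round below 0.21 rad and angle between canister's own z axis and vertical below 1.2 rad and contact force between canister and the fingers above 1 N and height (world z) of canister_base above 0.15 m and linear speed of canister below 0.03 m/s and angular speed of canister below 0.2 rad/s); the arm keeps its last pose, push and grip.
It fails at once if the camera or its stand is touched (contact force between cam_stand and anything else above 1 N).
It fails at once if the cup is moved by more than 20 mm (distance of cup from where it was at the start of the episode above 0.02 m).
It fails at once if the plates are moved by more than 20 mm (distance of plates from where it was at the start of the episode above 0.02 m).
It fails at once if the hammer is moved by more than 20 mm (distance of hammer from where it was at the start of the episode above 0.02 m).
It also fails if it takes over 64 s, if anything falls off the work surface, if the arm or the gripper's body presses on something with over 40 N, if the wrist force passes 120 N, or if a joint passes its speed limit or range.

### The arm

A 6-joint arm with a two-finger parallel gripper is mounted at the origin on the work surface. World frame = base frame: x ahead of the robot, y to its left, z up, the work surface at z = 0. Lengths are in m, angles in rad, forces in N, time in s.
With the tool pointing down it reaches from about 0.325 to 1 m from the base axis. Payload 5.1 kg.
Tool frame: the origin (TCP) lies midway between the tips of the shut fingers; the grasp point (between the pads) lies r.grip_point_offset behind it (r.grip_point_offset is the distance from the TCP to the grasp point, in m); z points along the fingers, y is the direction in which the jaws open and shut (so a half turn about z gives the same grasp; the last joint's range is limited). The gripper opens to 85 mm and grips with 20 to 120 N. Pads are 22 mm wide; open, the fingers measure 114 mm over their backs; the gripper's body (76 mm by 85 mm) begins 54 mm behind the grasp point. The pads swing forward as they close: fully open they stand 13 mm farther back than shut.
Start: joints at [-1.409, 0.124, 1.65, -0, 1.367, -0.083], TCP at [0.158, -0.631, 0.231] pointing down, gripper open.
Joint ranges: [-2.61, 2.61], [-1.02, 2.33], [0.03, 2.71], [-1.35, 4.49], [0.32, 2.68], [-2.91, 2.91]. Speed limits (rad/s): [2.57, 2.57, 3.14, 3.14, 3.14, 3.14].

### API

Orientations are given as a 3x3 rotation matrix whose columns are the frame's x, y, z axes.
In Python, from cell import r gives the robot as it stands.
- The arm moves only by the tool move_arm, never from a script. Its arguments are lists of equal length, an entry for each row: "slide": the shift along the world's x, y, z scaled (see below), a list of three; "turn": the turn, a rotation vector about the world's x, y, z scaled (see below), a list of three. A call has 1 to 5 rows; each row is the pose to reach, as a shift and turn from the pose commanded when the call began; what a row does not reach only later rows make up. The controller multiplies each number of a shift by 10 cm and each number of a turn by pi/2 rad. A row lasts 1/10 s, in which the tool goes at most 50 mm and 8.59 degrees, less where a joint would pass 70% of its speed; a pose out of reach is approached as far as the arm can. A call with a number of a shift or a turn outside -1 to 1 is refused whole. A call with a gripper value outside its range is refused whole. "jaw" is the opening, from 0 (shut) to 1 (fully open), set as the call begins (left out, the last holds). The fingers move at their own pace and stop on an object; "newtons" is the grip in N (left out, the last holds). Time passes only in rows, so rows that repeat a pose let the fingers close. It gives the time, the measured TCP pose, the force and the opening at its end, in the units of the state.
- r.observe(): the state, without advancing time (a new reading comes with each control period).
- r.capture(name): name is "side" or "top" or "wrist"; returns the picture (384x512x3 uint8, red, green, blue); there is no depth.
- r.camera_info(name): a dict with "intrinsics" (3x3 intrinsics, pixels), "pose" (4x4, takes a point from camera to world coordinates). Camera axes: x right, y down, z forward; pixel columns grow to the right and rows downward; lengths in m; the calibration is good to about 2 mm. A picture is of the moment at which its call begins: read the wrist's pose just before it. camera_info takes no time and is no camera call; for the wrist camera it gives the pose at the moment of the call.
- r.hand_in(): hands the job in, once; it reports no verdict.
Trained networks look in the newest picture that a camera, given by its name, has taken for a name from the list of things; names that differ only in an ending like _2 or _b are one class to them, and where a whole thing is asked for, a point or a joint stands for the part that bears it (a point fixed in the world has none). Each returns a list of dicts, best first, with "confidence" (0 to 1); they miss things now and then, are a little off and sometimes report something else, mostly with a low value. They report only what shows in the picture. A call takes as long as a camera call. They do not tell look-alikes from the thing itself.
- r.look_for(label, camera): "centre" ([column, row] in pixels, amid what is visible of it).
- r.trace(label, camera): "mask" (384x512 bool, what is visible of it) and "centre" ([column, row] in pixels, amid what is visible of it).
- r.pinpoint(label, camera): "centre" ([column, row] in pixels: a listed point, or the origin of a listed thing).
The state is a dict: "clock": time; "q": joint angles; "qd": joint speeds; "joint_efforts": joint torques, N m; "eef_pos": TCP position; "ee_rot": TCP orientation; "contact_force": force on the tool from outside, world axes, zero at the start; "moment": the same for the moment, N m; "opening": opening from 0.0 (shut) to 1.0 (fully open).
Only numpy, scipy, OpenCV 4.12 (cv2) and the standard library are available. Lean on these libraries where they do the work, as an engineer would, in place of code of your own. Each camera call takes 0.05 s, during which the arm holds its last target. There are 200 camera calls.

## Working session

There is one attempt and no reset: what is moved stays moved. The work goes in short steps, Python scripts to look and compute and a tool call to move; the robot and the scene stay as the last step left them, time stands still between calls to the robot, and variables do not carry over. Pictures are saved under pics/ and viewed, about 8 in all and at most 12, crops included, and the job is handed in when it is done.

Besides the shell and the picture viewer there is one more tool, called after "Request:" as name(argument=value, ...) on one line, values as JSON. move_arm: Moves the arm, as the interface text tells. Its arguments: {"type":"object","properties":{"slide":{"type":"array","items":{"type":"array","items":{"type":"number","minimum":-1,"maximum":1}}},"turn":{"type":"array","items":{"type":"array","items":{"type":"number","minimum":-1,"maximum":1}}},"jaw":{"type":"number"},"newtons":{"type":"number"}},"required":["slide","turn"]}

```bash
ls; mkdir -p pics
python3 - <<'E'
from cell import r
import cv2,numpy as np
ims=[]
for c in("top","side"):
    im=r.capture(c); ims.append(im); 
    i=r.camera_info(c); print(c,np.round(i["intrinsics"],1).tolist(),np.round(i["pose"],3).tolist())
    for n in("canister","lid","lid_rest","cam_stand","cam_head","cup","plates","hammer"):
        print(n,[(np.round(d["centre"]).tolist(),round(d["confidence"],2)) for d in r.pinpoint(n,c)[:4]])
for c,im in zip(("top","side"),ims): cv2.imwrite(f"pics/{c}0.png",cv2.resize(im[:,:,::-1],(800,600)))
print(r.grip_point_offset,r.observe()["clock"])
E
```

```text
pics
top [[355.0, 0.0, 251.6], [0.0, 355.0, 186.8], [0.0, 0.0, 1.0]] [[0.029, -0.996, 0.08, 0.462], [-1.0, -0.029, 0.005, -0.01], [-0.003, -0.081, -0.997, 1.128], [0.0, 0.0, 0.0, 1.0]]
canister [([242.0, 190.0], 0.74), ([218.0, 226.0], 0.62), ([240.0, 252.0], 0.53), ([274.0, 191.0], 0.53)]
lid [([250.0, 217.0], 0.73)]
lid_rest [([312.0, 216.0], 0.58)]
cam_stand [([263.0, 142.0], 0.62)]
cam_head [([262.0, 134.0], 0.84), ([361.0, 150.0], 0.19)]
cup [([165.0, 192.0], 0.81)]
plates [([153.0, 134.0], 0.72)]
hammer [([362.0, 149.0], 0.56)]
side [[360.9, 0.0, 249.8], [0.0, 360.9, 192.7], [0.0, 0.0, 1.0]] [[-0.974, -0.112, 0.199, 0.341], [-0.228, 0.524, -0.821, 0.885], [-0.013, -0.844, -0.535, 0.712], [0.0, 0.0, 0.0, 1.0]]
canister [([252.0, 237.0], 0.74), ([258.0, 216.0], 0.72), ([283.0, 232.0], 0.68), ([289.0, 254.0], 0.61)]
lid [([283.0, 206.0], 0.65)]
lid_rest [([286.0, 198.0], 0.69)]
cam_stand [([211.0, 218.0], 0.69), ([236.0, 295.0], 0.66)]
cam_head [([208.0, 186.0], 0.8)]
cup [([235.0, 292.0], 0.75)]
plates [([162.0, 290.0], 0.93)]
hammer [([242.0, 171.0], 0.68)]
0.0187 0.9
```

View pics/top0.png

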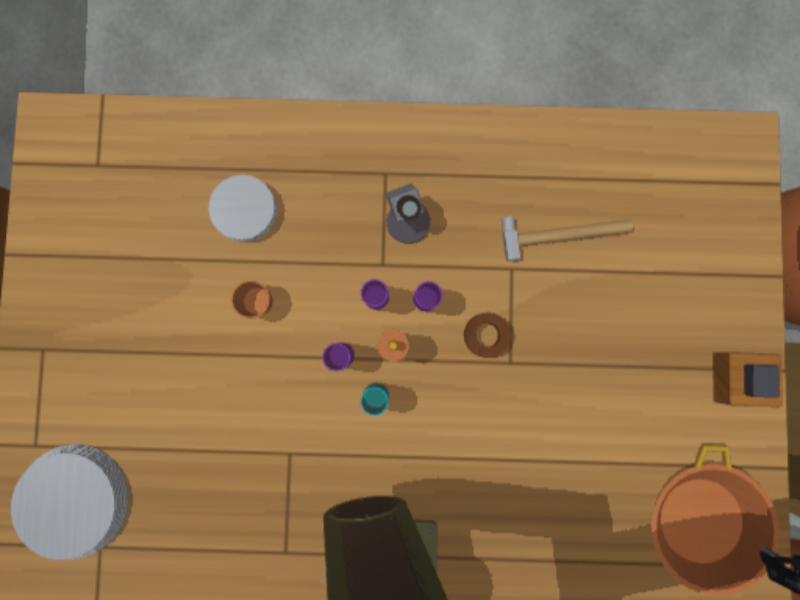

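View pics/side0.png

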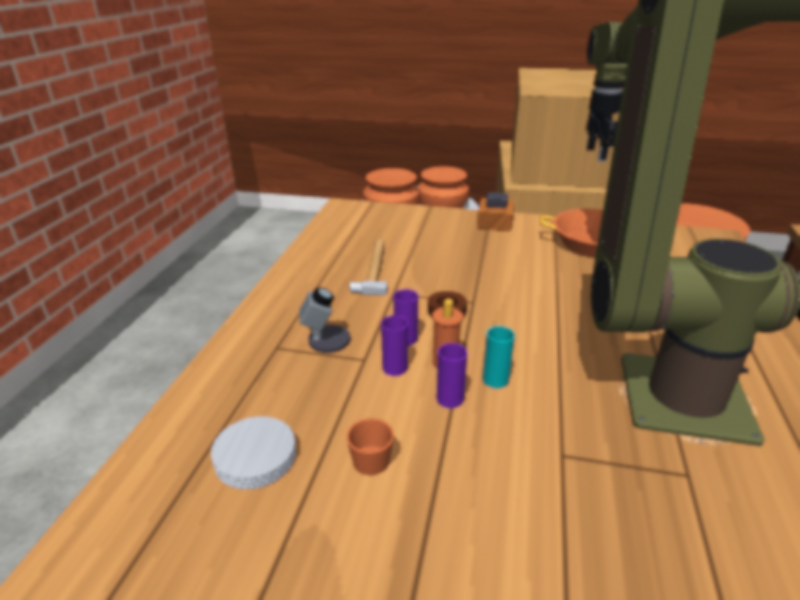

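Top view candidates shaped like the canister, in native pixels: purple (240,188), (274,190) and (216,228), turquoise (240,256), and copper with a brass knob at (252,221). The copper one fits, as it is the only one with a lid. The ring is at (312,214), the camera stand at (261,140), the hammer at (330,150), the cup at (161,192) and the plates at (155,133).

```bash
cat > h.py <<'E'
from cell import r
import cv2,numpy as np
def ray(c,p,info=None):
    i=info or r.camera_info(c); K,P=np.array(i["intrinsics"]),np.array(i["pose"])
    return P[:3,3],P[:3,:3]@np.linalg.solve(K,[p[0],p[1],1])
def at(c,p,z,info=None):
    o,d=ray(c,p,info); return o+d*(z-o[2])/d[2]
def proj(c,X,info=None):
    i=info or r.camera_info(c); K,P=np.array(i["intrinsics"]),np.array(i["pose"])
    q=K@(P[:3,:3].T@(np.array(X)-P[:3,3])); return q[:2]/q[2]
def tri(a,b):
    A=[];y=[]
    for o,d in(a,b):
        d=d/np.linalg.norm(d);M=np.eye(3)-np.outer(d,d);A.append(M);y.append(M@o)
    return np.linalg.lstsq(np.vstack(A),np.hstack(y),rcond=None)[0]
E
python3 - <<'E'
from h import *
t=r.capture("top"); 
def show(n,c,zs):
    for d in r.trace(n,c)[:5]:
        m=d["mask"]; ys,xs=np.where(m); 
        print(n,c,round(d["confidence"],2),np.round(d["centre"],1),"bbox",xs.min(),xs.max(),ys.min(),ys.max(),[np.round(at(c,d["centre"],z),3)[:2].tolist() for z in zs])
show("lid","top",[.115]);show("lid_rest","top",[.03]);show("canister","top",[.11])
show("cam_head","top",[.12]);show("cam_stand","top",[0]);show("hammer","top",[.02])
for n,c in(("cup",0),("plates",0)): print(n,np.round(at("top",r.pinpoint(n,"top")[0]["centre"],0),3))
r.capture("side"); show("lid","side",[.115]);show("lid_rest","side",[.03]);show("cam_head","side",[.12])
P={}
for c in("top","side"):
    for n in("lid","lid_rest","cam_head","cam_stand","view_point"):
        l=r.pinpoint(n,c); 
        if l: P[n,c]=ray(c,l[0]["centre"])
for n in("lid","lid_rest","cam_head","cam_stand"):
    if (n,"top") in P and (n,"side") in P: print("tri",n,np.round(tri(P[n,"top"],P[n,"side"]),3))
crop=t[100:280,190:350,::-1]; cv2.imwrite("pics/crop1.png",cv2.resize(crop,None,fx=3.3,fy=3.3,interpolation=2))
E
```

```text
lid top 0.74 [250.6 219.1] bbox 241 261 211 230 [[0.451, -0.005]]
lid_rest top 0.86 [305.3 215.1] bbox 297 325 200 228 [[0.468, -0.173]]
lid_rest top 0.41 [265.  139.9] bbox 247 275 116 155 [[0.699, -0.042]]
lid_rest top 0.23 [152.7 133.3] bbox 133 176 112 153 [[0.71, 0.311]]
canister top 0.81 [216.9 226.9] bbox 206 226 219 235 [[0.426, 0.091]]
canister top 0.62 [239.3 255.3] bbox 231 248 244 265 [[0.348, 0.024]]
canister top 0.55 [241.2 187.9] bbox 231 248 178 197 [[0.54, 0.025]]
canister top 0.49 [275.2 187.8] bbox 264 282 180 198 [[0.543, -0.073]]
canister top 0.29 [259.  126.7] bbox 248 270 118 140 [[0.72, -0.021]]
cam_head top 0.73 [258.  131.4] bbox 248 270 117 141 [[0.704, -0.019]]
cam_stand top 0.92 [262.7 138.5] bbox 247 274 117 155 [[0.71, -0.036]]
hammer top 0.58 [355.2 150.7] bbox 321 404 138 166 [[0.675, -0.328]]
cup [0.526 0.264 0.   ]Traceback (most recent call last):
  File "<stdin>", line 9, in <module>
IndexError: list index out of range
```

Run:
```python
from h import *
t=r.capture("top"); 
crop=t[100:280,190:350,::-1]; cv2.imwrite("pics/crop1.png",cv2.resize(crop,None,fx=3.3,fy=3.3,interpolation=2))
for n in("lid","lid_rest","cam_head","cam_stand","cup","plates","hammer"):
    l=r.pinpoint(n,"top");r_=l[0]["centre"] if l else None
    if l: print(n,r_,[np.round(at("top",r_,z),3)[:2].tolist() for z in(0,.11,.12)])
A={n:r.pinpoint(n,"top") for n in("lid","lid_rest","cam_head","cam_stand")}
r.capture("side")
for n in A:
    l=r.pinpoint(n,"side")
    if l and A[n]: print("tri",n,np.round(tri(ray("top",A[n][0]["centre"]),ray("side",l[0]["centre"])),3),l[0]["centre"])
o=r.observe(); p=np.array(r.camera_info("wrist")["pose"]); R=np.array(o["ee_rot"])
T=np.eye(4);T[:3,:3]=R;T[:3,3]=o["eef_pos"];print(np.round(R,3).tolist());print(np.round(np.linalg.inv(T)@p,3).tolist(),np.round(r.camera_info("wrist")["intrinsics"],1).tolist(),o["opening"],o["clock"])
```

```text
lid [250.8, 217.3] [[0.456, -0.005], [0.456, -0.005], [0.456, -0.005]]
lid_rest [309.9, 215.8] [[0.466, -0.192], [0.466, -0.174], [0.466, -0.172]]
cam_head [261.9, 134.3] [[0.724, -0.033], [0.698, -0.03], [0.696, -0.03]]
cam_stand [267.4, 143.5] [[0.694, -0.051], [0.671, -0.047], [0.669, -0.047]]
cup [167.1, 191.7] [[0.529, 0.264], [0.523, 0.238], [0.522, 0.235]]
plates [154.6, 133.4] [[0.717, 0.314], [0.692, 0.282], [0.69, 0.28]]
hammer [361.9, 150.9] [[0.679, -0.355], [0.658, -0.322], [0.656, -0.318]]
tri lid [ 0.452 -0.006  0.114] [285.4, 201.4]
tri lid_rest [ 0.472 -0.192 -0.008] [283.2, 200.7]
tri cam_head [ 0.696 -0.03   0.126] [207.6, 184.9]
tri cam_stand [ 0.701 -0.051 -0.022] [211.5, 218.7]
[[0.97, 0.242, 0.0], [0.242, -0.97, -0.0], [0.0, 0.0, -1.0]]
[[-0.001, -0.952, -0.305, 0.078], [1.0, -0.001, -0.0, 0.0], [0.0, -0.305, 0.952, -0.142], [0.0, 0.0, 0.0, 1.0]] [[308.0, 0.0, 254.8], [0.0, 308.0, 187.2], [0.0, 0.0, 1.0]] 1.0049211657933814 2.2
```

View pics/crop1.png

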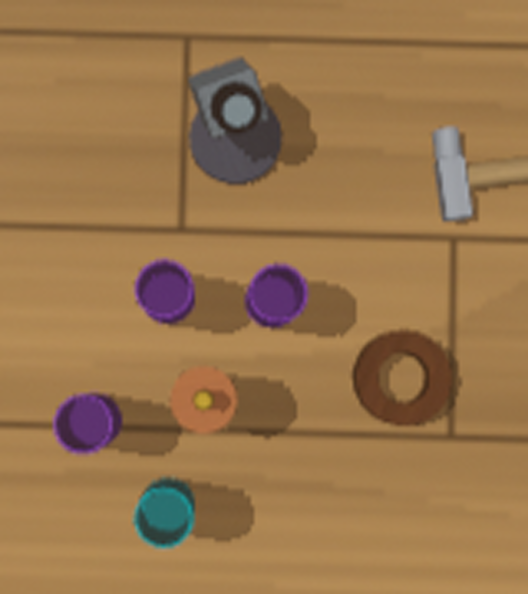

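The crop confirms the copper flange with a brass knob at crop (204,400), so that is the canister. The ring hole is at crop (405,378). Next I move the wrist camera over the scene.

Request:
move_arm(slide=[[0.2, 0.3, 0.15], [0.4, 0.6, 0.3], [0.6, 0.9, 0.4]], turn=[[0, 0, 0], [0, 0, 0], [0, 0, 0]])

```text
clock: 2.5
eef_pos: [0.218, -0.54, 0.2724]
ee_rot: [[0.97, 0.242, 0.0], [0.242, -0.97, -0.001], [0.0, 0.001, -1.0]]
contact_force: [-0.0, 0.5, 0.8]
opening: 1.003
```

Request:
move_arm(slide=[[0.2, 0.3, 0.15], [0.4, 0.6, 0.3], [0.6, 0.9, 0.4]], turn=[[0, 0, 0], [0, 0, 0], [0, 0, 0]])

```text
clock: 2.8
eef_pos: [0.2782, -0.4496, 0.3128]
ee_rot: [[0.97, 0.242, 0.001], [0.242, -0.97, -0.002], [0.0, 0.002, -1.0]]
contact_force: [-0.2, 0.1, 0.7]
opening: 0.997
```

Request:
move_arm(slide=[[0.2, 0.3, 0.1], [0.4, 0.6, 0.2], [0.6, 0.9, 0.2]], turn=[[0, 0, 0], [0, 0, 0], [0, 0, 0]])

```text
clock: 3.1
eef_pos: [0.3385, -0.3598, 0.3335]
ee_rot: [[0.97, 0.242, 0.002], [0.242, -0.97, -0.003], [0.002, 0.003, -1.0]]
contact_force: [-0.5, -0.6, -0.3]
opening: 1.005
```

Request:
move_arm(slide=[[0.2, 0.3, 0], [0.4, 0.6, 0], [0.6, 0.9, 0]], turn=[[0, 0, 0], [0, 0, 0], [0, 0, 0]])

```text
clock: 3.4
eef_pos: [0.3981, -0.2693, 0.3316]
ee_rot: [[0.97, 0.242, 0.001], [0.242, -0.97, -0.0], [0.0, 0.001, -1.0]]
contact_force: [1.1, -0.3, 0.2]
opening: 1.002
```

Request:
move_arm(slide=[[0.2, 0.3, 0], [0.4, 0.6, 0], [0.6, 0.9, 0]], turn=[[0, 0, 0], [0, 0, 0], [0, 0, 0]])

```text
clock: 3.7
eef_pos: [0.4581, -0.1792, 0.3316]
ee_rot: [[0.97, 0.242, 0.001], [0.242, -0.97, -0.0], [0.001, 0.001, -1.0]]
contact_force: [1.4, -0.3, 0.0]
opening: 0.998
```

Request:
move_arm(slide=[[0.3, 0.4, 0], [0.6, 0.8, 0], [0.6, 0.8, 0], [0.6, 0.8, 0]], turn=[[0, 0, 0], [0, 0, 0], [0, 0, 0], [0, 0, 0]])

```text
clock: 4.1
eef_pos: [0.5178, -0.0997, 0.3311]
ee_rot: [[0.97, 0.245, -0.001], [0.245, -0.97, -0.0], [-0.001, 0.0, -1.0]]
contact_force: [-0.6, -0.7, 0.3]
opening: 1.001
```

Run:
```python
from h import *
W=r.camera_info("wrist"); w=r.capture("wrist"); np.save("w1.npy",w)
import pickle;pickle.dump(W,open("w1.pkl","wb"))
for n,z in(("lid",.11),("lid_rest",0),("cam_head",.12),("cam_stand",0)):
    for d in r.pinpoint(n,"wrist")[:2]: print(n,d["centre"],round(d["confidence"],2),np.round(at("wrist",d["centre"],z,W),3))
for n in("lid_rest","lid","cam_stand"):
  for d in r.trace(n,"wrist")[:1]:
    ys,xs=np.where(d["mask"]);print(n,xs.min(),xs.max(),ys.min(),ys.max())
cv2.imwrite("pics/w1.png",cv2.resize(w[:,:,::-1],(800,600),interpolation=2))
```

```text
lid [167.2, 192.9] 0.76 [ 0.447 -0.005  0.11 ]
lid_rest [304.4, 183.6] 0.59 [ 0.472 -0.194  0.   ]
lid_rest 278 335 159 217
cam_stand 144 190 172 215
```

View pics/w1.png

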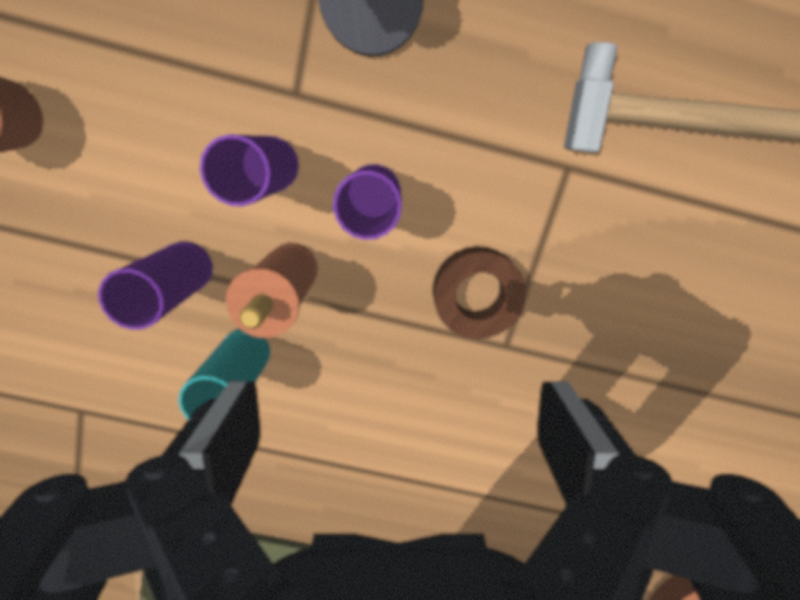

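The wrist view shows the lid flange at about (262,303) and the ring at about (480,292) (800-px scale), and the camera foot at the top edge. Next I refine by fitting silhouettes of the known shapes.

```bash
cat >> h.py <<'E'
from scipy.optimize import minimize
A=np.linspace(0,2*np.pi,60)
def hull(info,circs,X,S=4):
    """convex silhouette of circles (radius,height) about the vertical at X, supersampled mask"""
    pts=np.array([proj(0,[X[0]+q*np.cos(a),X[1]+q*np.sin(a),z],info) for q,z in circs for a in A])
    m=np.zeros((384*S,512*S),np.uint8)
    cv2.fillConvexPoly(m,cv2.convexHull(((pts+.5)*S).astype(np.float32)).astype(np.int32),1)
    return cv2.resize(m.astype(np.float32),(512,384),interpolation=cv2.INTER_AREA)
def fit(info,mask,parts,X0,S=4):
    f=lambda X:np.abs(np.maximum.reduce([hull(info,c,X,S) for c in parts])-mask).sum()
    s=minimize(f,X0,method="Nelder-Mead",options=dict(initial_simplex=np.array(X0)+[[0,0],[.006,0],[0,.006]],xatol=2e-4,fatol=.1))
    return s.x,s.fun,mask.sum()
E
cat > m.py <<'E'
from h import *
import pickle
W=pickle.load(open("w1.pkl","rb")); w=np.load("w1.npy"); T=r.camera_info("top"); t=r.capture("top")
def comp(m,p):
    n,l,s,c=cv2.connectedComponentsWithStats(m.astype(np.uint8)); ids=[i for i in range(1,n) if s[i,4]>30]
    i=min(ids,key=lambda i:np.hypot(*(c[i]-p))); return (l==i)
for name,I,im in(("w",W,w),("t",T,t)):
    f=cv2.cvtColor(im,cv2.COLOR_RGB2HSV).astype(int)
    for what,X0,z in(("lid",(.45,-.005),.115),("ring",(.468,-.187),.03)):
        p=proj(0,[*X0,z],I); u,v=p.astype(int)
        print(name,what,p.round(1),f[v-12:v+13:4,u].tolist(),f[v,u-16:u+17:4].tolist())
E
python3 m.py
```

```text
w lid [166.1 191.9] [[9, 132, 207], [10, 133, 204], [11, 130, 181], [20, 127, 108], [20, 126, 99], [20, 127, 114], [20, 128, 139]] [[10, 129, 204], [10, 130, 204], [10, 133, 200], [17, 128, 136], [20, 127, 108], [20, 118, 99], [11, 127, 143], [10, 128, 174], [10, 130, 198]]
w ring [302.5 190.8] [[15, 108, 168], [15, 109, 189], [15, 110, 192], [15, 109, 192], [15, 110, 188], [15, 111, 133], [8, 112, 57]] [[9, 126, 109], [10, 126, 107], [15, 106, 128], [15, 109, 159], [15, 109, 192], [15, 112, 189], [15, 109, 191], [15, 108, 193], [14, 110, 118]]
t lid [250.6 219.6] [[17, 130, 182], [13, 149, 182], [12, 152, 188], [22, 181, 178], [22, 181, 163], [12, 151, 187], [15, 140, 173]] [[17, 133, 173], [17, 131, 173], [12, 149, 186], [12, 153, 187], [22, 181, 178], [14, 161, 125], [11, 157, 158], [18, 120, 87], [31, 78, 115]]
t ring [310.  215.1] [[30, 89, 72], [15, 133, 109], [17, 135, 164], [17, 135, 170], [17, 137, 138], [12, 161, 103], [11, 159, 106]] [[17, 133, 171], [14, 149, 82], [12, 158, 102], [16, 140, 122], [17, 135, 170], [17, 134, 170], [17, 133, 169], [12, 163, 97], [12, 154, 78]]
```

```bash
cat > m2.py <<'E'
from m import *
lidp=[[(.029,.11),(.029,.115)],[(.009,.115),(.009,.148)],[(.026,0),(.026,.11)]]
ring=[[(.045,0),(.045,.03)]]
for name,I,im in(("w",W,w),("t",T,t)):
    f=cv2.cvtColor(im,cv2.COLOR_RGB2HSV).astype(int); m=(f[...,0]<=(12 if name=="w" else 14))&(f[...,1]>85)
    for what,X0,z,parts in(("lid",(.45,-.005),.115,lidp),("ring",(.468,-.187),.03,ring)):
        p=proj(0,[*X0,z],I); c=comp(m,p).astype(np.uint8)
        k,_=cv2.findContours(c,cv2.RETR_EXTERNAL,cv2.CHAIN_APPROX_NONE)
        cv2.drawContours(c,k,-1,1,-1)
        x,e,n=fit(I,c.astype(np.float32),parts,X0); print(name,what,x.round(4),round(float(e)),int(n))
E
python3 m2.py | grep -v '\[\['
```

```text
w lid [ 0.4473 -0.0068] 103 2415
w ring [ 0.4698 -0.1944] 241 2662
t lid [ 0.4468 -0.0065] 19 330
t ring [ 0.4702 -0.1935] 359 349
```

Request:
move_arm(slide=[[-0.25, 0.3, -0.2], [-0.5, 0.6, -0.4], [-0.71, 0.945, -0.6], [-0.71, 0.945, -0.9], [-0.71, 0.945, -1.0]], turn=[[0, 0, 0], [0, 0, 0], [0, 0, 0], [0, 0, 0], [0, 0, 0]])

```text
clock: 5.1
eef_pos: [0.4446, -0.0054, 0.2284]
ee_rot: [[0.97, 0.244, -0.004], [0.244, -0.97, 0.0], [-0.004, -0.001, -1.0]]
contact_force: [-0.6, 0.6, -0.4]
opening: 0.997
```

Request:
move_arm(slide=[[0, 0, -0.2], [0, 0, -0.2], [0, 0, -0.2]], turn=[[0, 0, 0], [0, 0, 0], [0, 0, 0]])

```text
clock: 5.4
eef_pos: [0.4469, -0.0066, 0.212]
ee_rot: [[0.97, 0.241, -0.0], [0.241, -0.97, -0.0], [-0.0, 0.0, -1.0]]
contact_force: [0.1, 0.8, -0.3]
opening: 0.997
```

Run:
```python
from h import *
print(np.round(r.observe()["eef_pos"],4))
W=r.camera_info("wrist"); w=r.capture("wrist")
im=cv2.resize(w[:,:,::-1],(800,600),interpolation=2).copy()
for z,c in((.115,(0,255,0)),(.148,(255,255,0))):
    p=proj(0,[.447,-.0065,z],W)*1.5625; cv2.circle(im,tuple(p.astype(int)),4,c,-1)
cv2.imwrite("pics/w2.png",im)
```

```text
[ 0.4469 -0.0066  0.212 ]
```

View pics/w2.png

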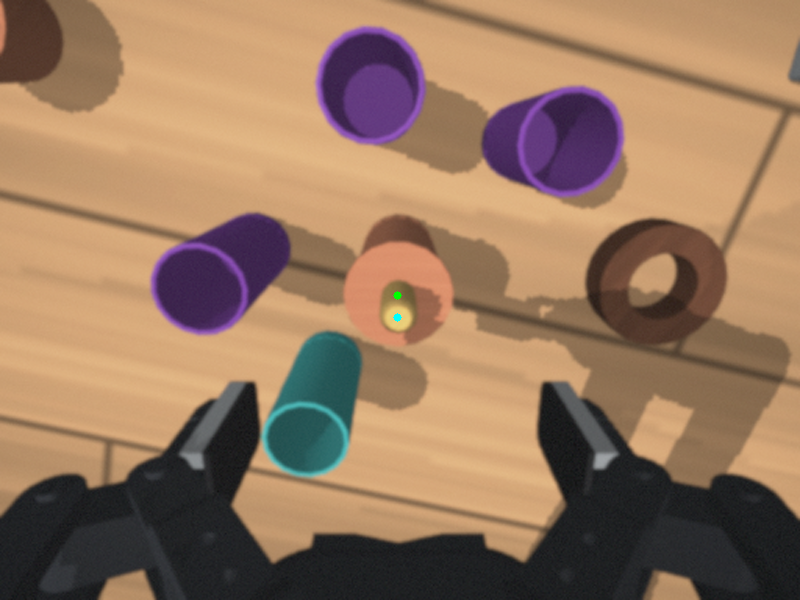

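The fit matches: the knob top sits at (398,318) and the flange centre at (398,294), both on the predicted dots. I'll descend and grip.

Request:
move_arm(slide=[[0, 0, -0.45], [0, 0, -0.8], [0, 0, -0.91], [0, 0, -0.91]], turn=[[0, 0, 0], [0, 0, 0], [0, 0, 0], [0, 0, 0]])

```text
clock: 5.85
eef_pos: [0.446, -0.0062, 0.1197]
ee_rot: [[0.97, 0.242, -0.002], [0.242, -0.97, 0.0], [-0.002, -0.001, -1.0]]
contact_force: [0.5, -0.0, 1.2]
opening: 1.0
```

Request:
move_arm(slide=[[0, 0, 0], [0, 0, 0], [0, 0, 0], [0, 0, 0], [0, 0, 0]], turn=[[0, 0, 0], [0, 0, 0], [0, 0, 0], [0, 0, 0], [0, 0, 0]], jaw=0, newtons=30)

```text
clock: 6.35
eef_pos: [0.4471, -0.0063, 0.1213]
ee_rot: [[0.97, 0.243, 0.002], [0.243, -0.97, -0.001], [0.002, 0.001, -1.0]]
contact_force: [0.0, -0.8, 0.8]
opening: 0.198
```

Request:
move_arm(slide=[[0, 0, 0], [0, 0, 0], [0, 0, 0], [0, 0, 0], [0, 0, 0]], turn=[[0, 0, 0], [0, 0, 0], [0, 0, 0], [0, 0, 0], [0, 0, 0]])

```text
clock: 6.85
eef_pos: [0.4471, -0.0063, 0.1212]
ee_rot: [[0.97, 0.242, 0.001], [0.242, -0.97, -0.0], [0.001, 0.001, -1.0]]
contact_force: [-0.0, 0.1, 5.8]
opening: 0.198
```

Request:
move_arm(slide=[[0, 0, 0.1], [0, 0, 0.2], [0, 0, 0.4], [0, 0, 0.7], [0, 0, 0.7]], turn=[[0, 0, 0], [0, 0, 0], [0, 0, 0], [0, 0, 0], [0, 0, 0]])

```text
clock: 7.35
eef_pos: [0.449, -0.0064, 0.1953]
ee_rot: [[0.97, 0.242, 0.008], [0.242, -0.97, -0.001], [0.008, 0.003, -1.0]]
contact_force: [0.3, 0.2, -0.8]
opening: 0.199
```

Run:
```python
from h import *
o=r.observe();print(np.round(o["eef_pos"],4),np.round(o["contact_force"],1))
W=r.camera_info("wrist"); w=r.capture("wrist")
im=cv2.resize(w[:,:,::-1],(800,600),interpolation=2).copy()
e=np.array(o["eef_pos"])
for X,c in(([.470,-.194,.03],(0,255,0)),([.447,-.0065,.11],(255,0,255)),(e+[0,0,-.006],(255,255,0))):
    p=proj(0,X,W)*1.5625; cv2.circle(im,tuple(p.astype(int)),4,c,-1)
for q in(.045,.024):
    p=np.array([proj(0,[.470+q*np.cos(a),-.194+q*np.sin(a),.03],W)*1.5625 for a in A]);cv2.polylines(im,[p.astype(np.int32)],True,(0,255,0),1)
p=np.array([proj(0,e+[.029*np.cos(a),.029*np.sin(a),-.006],W)*1.5625 for a in A]);cv2.polylines(im,[p.astype(np.int32)],True,(255,255,0),1)
cv2.imwrite("pics/w3.png",im)
```

```text
[ 0.449  -0.0064  0.1953] [ 0.3  0.2 -0.8]
```

View pics/w3.png

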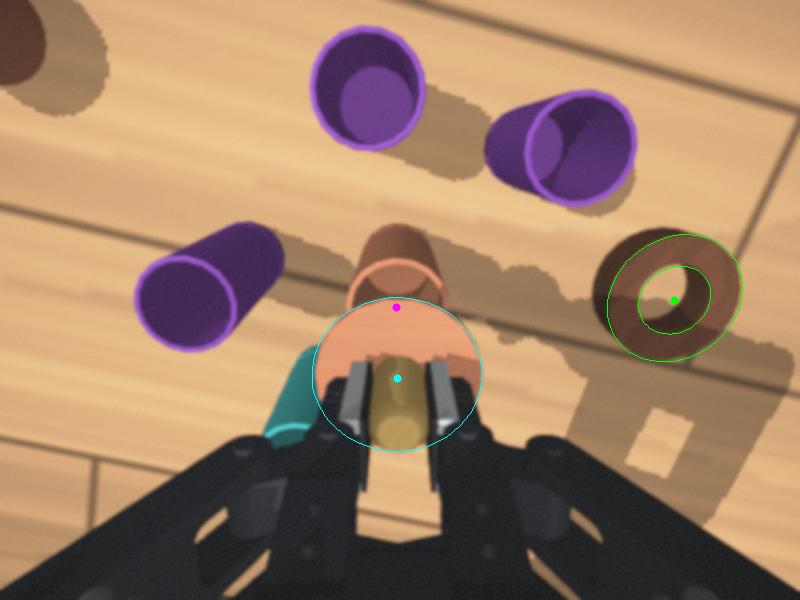

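The lid is in the jaws and centred. The canister is still standing with its mouth open below, and the ring outline agrees with the picture. I carry it over to the rest.

Request:
move_arm(slide=[[0.05, -0.3, 0], [0.1, -0.65, 0], [0.12, -0.95, 0]], turn=[[0, 0, 0], [0, 0, 0], [0, 0, 0]])

```text
clock: 7.7
eef_pos: [0.4579, -0.1019, 0.1889]
ee_rot: [[0.97, 0.243, -0.002], [0.243, -0.97, 0.001], [-0.002, -0.001, -1.0]]
contact_force: [0.5, -0.4, -0.7]
opening: 0.197
```

Request:
move_arm(slide=[[0.05, -0.4, -0.1], [0.11, -0.8, -0.4], [0.11, -0.925, -0.7], [0.11, -0.925, -0.9], [0.11, -0.925, -0.9]], turn=[[0, 0, 0], [0, 0, 0], [0, 0, 0], [0, 0, 0], [0, 0, 0]])

```text
clock: 8.2
eef_pos: [0.4659, -0.1923, 0.0951]
ee_rot: [[0.97, 0.241, -0.009], [0.241, -0.97, 0.005], [-0.007, -0.007, -1.0]]
contact_force: [0.1, -0.1, -2.3]
opening: 0.202
```

Request:
move_arm(slide=[[0, 0, -0.2], [0, 0, -0.3], [0, 0, -0.3], [0, 0, -0.3]], turn=[[0, 0, 0], [0, 0, 0], [0, 0, 0], [0, 0, 0]])

```text
clock: 8.6
eef_pos: [0.4698, -0.1934, 0.0709]
ee_rot: [[0.97, 0.243, 0.0], [0.243, -0.97, -0.0], [0.0, 0.0, -1.0]]
contact_force: [0.3, -0.5, -0.4]
opening: 0.199
```

Run:
```python
from h import *
o=r.observe();print(np.round(o["eef_pos"],4),np.round(o["contact_force"],1))
W=r.camera_info("wrist"); w=r.capture("wrist")
im=cv2.resize(w[:,:,::-1],(800,600),interpolation=2).copy()
e=np.array(o["eef_pos"])
for q,z,c,b in((.045,.03,(0,255,0),(.470,-.194)),(.024,.03,(0,255,0),(.470,-.194)),(.029,e[2]-.0063,(255,255,0),e)):
    p=np.array([proj(0,[b[0]+q*np.cos(a),b[1]+q*np.sin(a),z],W)*1.5625 for a in A]);cv2.polylines(im,[p.astype(np.int32)],True,c,1)
cv2.imwrite("pics/w4.png",im)
```

```text
[ 0.4698 -0.1934  0.0709] [ 0.3 -0.5 -0.4]
```

View pics/w4.png

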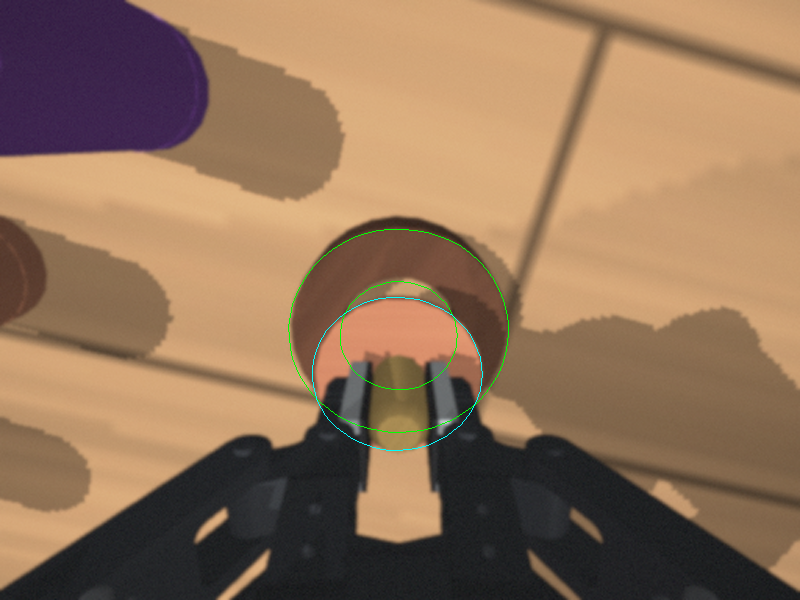

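The fitted ring outline lies on the ring, and the lid is centred over it to about 1 mm. I'll lower it.

Request:
move_arm(slide=[[0, 0, -0.1], [0, 0, -0.15], [0, 0, -0.2], [0, 0, -0.22], [0, 0, -0.22]], turn=[[0, 0, 0], [0, 0, 0], [0, 0, 0], [0, 0, 0], [0, 0, 0]])

```text
clock: 9.15
eef_pos: [0.4691, -0.1934, 0.0477]
ee_rot: [[0.97, 0.242, -0.001], [0.242, -0.97, 0.001], [-0.001, -0.001, -1.0]]
contact_force: [-0.4, -0.2, -0.3]
opening: 0.199
```

Request:
move_arm(slide=[[0, 0, -0.03], [0, 0, -0.06], [0, 0, -0.08], [0, 0, -0.08]], turn=[[0, 0, 0], [0, 0, 0], [0, 0, 0], [0, 0, 0]])

```text
clock: 9.55
eef_pos: [0.4696, -0.1937, 0.0413]
ee_rot: [[0.97, 0.242, -0.001], [0.242, -0.97, 0.0], [-0.001, -0.0, -1.0]]
contact_force: [-4.2, 2.1, 6.0]
opening: 0.199
```

Request:
move_arm(slide=[[0, 0, 0], [0, 0, 0], [0, 0, 0], [0, 0, 0], [0, 0, 0]], turn=[[0, 0, 0], [0, 0, 0], [0, 0, 0], [0, 0, 0], [0, 0, 0]], jaw=0.7)

```text
clock: 10.05
eef_pos: [0.4694, -0.1936, 0.0402]
ee_rot: [[0.97, 0.242, -0.0], [0.242, -0.97, 0.0], [-0.0, -0.0, -1.0]]
contact_force: [1.1, -0.6, 0.3]
opening: 0.703
```

Request:
move_arm(slide=[[0, 0, 0.3], [0, 0, 0.7], [0, 0, 1.0]], turn=[[0, 0, 0], [0, 0, 0], [0, 0, 0]])

```text
clock: 10.35
eef_pos: [0.4698, -0.1938, 0.1422]
ee_rot: [[0.97, 0.242, 0.001], [0.242, -0.97, -0.001], [0.001, 0.001, -1.0]]
contact_force: [0.5, -0.5, 0.2]
opening: 0.699
```

Request:
move_arm(slide=[[0, 0, 0.4], [0.3, 0.3, 0.8], [0.5, 0.5, 1.0], [0.8, 0.8, 1.0]], turn=[[0, 0, 0], [0, 0, 0], [0, 0, 0], [0, 0, 0]], jaw=1)

```text
clock: 10.75
eef_pos: [0.5524, -0.114, 0.2464]
ee_rot: [[0.971, 0.241, 0.009], [0.241, -0.971, -0.003], [0.008, 0.005, -1.0]]
contact_force: [0.9, -0.7, 0.6]
opening: 1.003
```

Request:
move_arm(slide=[[0.3, 0.3, 0.3], [0.5, 0.5, 0.6], [0.5, 0.5, 0.6], [0.5, 0.5, 0.6]], turn=[[0, 0, 0], [0, 0, 0], [0, 0, 0], [0, 0, 0]])

```text
clock: 11.15
eef_pos: [0.5999, -0.0632, 0.3008]
ee_rot: [[0.97, 0.244, 0.001], [0.244, -0.97, -0.001], [0.001, 0.001, -1.0]]
contact_force: [-0.9, -0.3, -0.1]
opening: 1.001
```

```bash
cat > v.py <<'E'
from h import *
import pickle
o=r.observe();print(np.round(o["eef_pos"],4))
W=r.camera_info("wrist"); w=r.capture("wrist"); np.save("w5.npy",w);pickle.dump(W,open("w5.pkl","wb"))
for n,z in(("lid",.03),("lid_rest",0),("cam_head",.12),("cam_stand",0),("view_point",.224),("canister",0)):
    for d in r.pinpoint(n,"wrist")[:5]: print(n,np.round(d["centre"],1),round(d["confidence"],2),np.round(at("wrist",d["centre"],z,W),3))
im=cv2.resize(w[:,:,::-1],(800,600),interpolation=2)
cv2.imwrite("pics/w5.png",im)
E
python3 v.py
```

```text
[ 0.5999 -0.0632  0.3008]
lid [317.1 253. ] 0.63 [ 0.47  -0.193  0.03 ]
lid_rest [315.2 240.7] 0.8 [ 0.475 -0.194  0.   ]
lid_rest [465.8 140.2] 0.72 [ 0.681 -0.356  0.   ]
cam_head [242.5  62.9] 0.86 [ 0.696 -0.027  0.12 ]
cam_stand [248.5  71.4] 0.94 [ 0.695 -0.031  0.   ]
canister [127.6 227.5] 0.88 [0.426 0.099 0.   ]
canister [181.9 166.4] 0.87 [0.544 0.033 0.   ]
canister [249.1 182.4] 0.76 [ 0.544 -0.069  0.   ]
canister [166.9 279.3] 0.61 [0.347 0.024 0.   ]
canister [196.7 227.3] 0.6 [ 0.452 -0.007  0.   ]
```

View pics/w5.png

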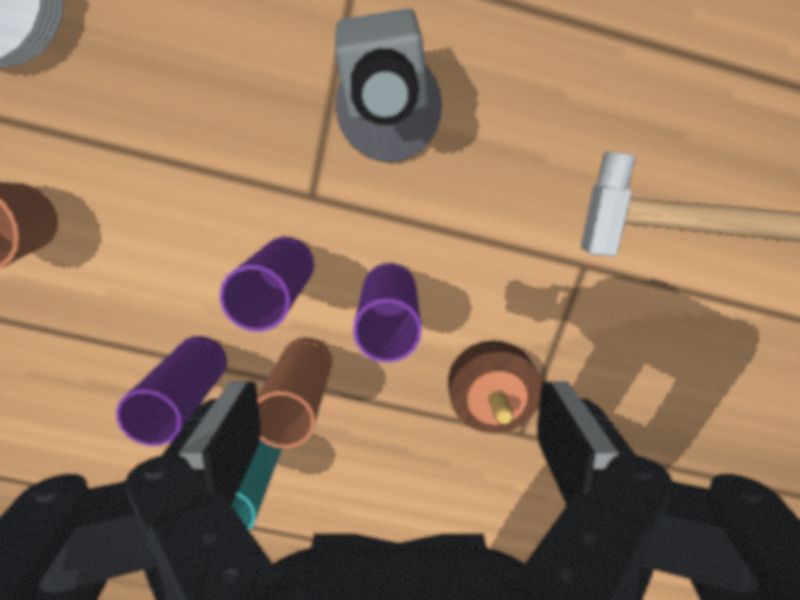

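The lid is seated knob up in the rest at (495,398), and the canister stands open at (290,400). The lens glass is at (385,93), and the housing edge gives a yaw of about 23°. Next I compute the view point and the canister's current position.

Run:
```python
from h import *
import pickle
W=pickle.load(open("w5.pkl","rb"));w=np.load("w5.npy")
L=at(0,np.array([385,93])/1.5625,.12,W);T=at(0,[262.1,133.3],.12,r.camera_info("top"))
print("lens",L.round(4),T.round(4),"foot",at(0,np.array([388.5,108])/1.5625,.008,W).round(4))
a=.4; z=np.array([-.5*np.cos(a),-.5*np.sin(a),.866]);V=L+.12*z
print("z",z.round(3),"view",V.round(4))
# back edge yaw from two image points at equal height
for p,q,h in(((337,50),(418,37),.1),((337,22),(410,10),.09)):
    d=at(0,np.array(p)/1.5625,h,W)-at(0,np.array(q)/1.5625,h,W); print("yaw",np.degrees(np.arctan2(-d[0],d[1])))
f=cv2.cvtColor(w,cv2.COLOR_RGB2HSV).astype(int)
p=proj(0,[.447,-.0065,.11],W);print(p)
m=((f[...,0]<=12)&(f[...,1]>85)).astype(np.uint8); n,l,s,c=cv2.connectedComponentsWithStats(m)
i=min([i for i in range(1,n) if s[i,4]>300],key=lambda i:np.hypot(*(c[i]-p)));print(s[i])
print(fit(W,(l==i).astype(np.float32),[[(.026,0),(.026,.11)]],(.447,-.0065)))
# check view drawing
```

```text
lens [ 0.6999 -0.0303  0.12  ] [ 0.6988 -0.0307  0.12  ] foot [ 0.6977 -0.031   0.008 ]
z [-0.461 -0.195  0.866] view [ 0.6447 -0.0537  0.2239]
yaw 22.270749144025853
yaw 22.33756449063384
[179.9179756  269.08456968]
[ 164  216   49   72 2388]
(array([ 0.44668375, -0.00643476]), np.float64(223.9375), np.float32(2388.0))
```

Request:
move_arm(slide=[[-0.3, 0.1, -0.1], [-0.6, 0.2, -0.2], [-0.8, 0.3, -0.3]], turn=[[0, 0, -0.08], [0, 0, -0.16], [0, 0, -0.24]])

```text
clock: 11.8
eef_pos: [0.5178, -0.0337, 0.2695]
ee_rot: [[0.99, -0.138, -0.001], [-0.138, -0.99, 0.0], [-0.001, -0.0, -1.0]]
contact_force: [0.4, 0.3, 0.7]
opening: 1.0
```

Request:
move_arm(slide=[[-0.3, 0.1, -0.1], [-0.6, 0.2, -0.2], [-0.732, 0.275, -0.3], [-0.732, 0.275, -0.3], [-0.732, 0.275, -0.3]], turn=[[0, 0, -0.08], [0, 0, -0.16], [0, 0, -0.24], [0, 0, -0.24], [0, 0, -0.24]])

```text
clock: 12.3
eef_pos: [0.4464, -0.0064, 0.2405]
ee_rot: [[0.874, -0.486, 0.001], [-0.486, -0.874, -0.0], [0.001, -0.0, -1.0]]
contact_force: [0.6, 0.0, 0.3]
opening: 0.999
```

Request:
move_arm(slide=[[0, 0, -0.35], [0, 0, -0.7], [0, 0, -0.8], [0, 0, -0.8]], turn=[[0, 0, 0], [0, 0, 0], [0, 0, 0], [0, 0, 0]])

```text
clock: 12.7
eef_pos: [0.4459, -0.0064, 0.1591]
ee_rot: [[0.873, -0.487, -0.003], [-0.487, -0.873, 0.0], [-0.003, 0.001, -1.0]]
contact_force: [-0.4, -0.3, 0.3]
opening: 1.002
```

Run:
```python
from h import *
o=r.observe();print(np.round(o["eef_pos"],4),o["q"])
W=r.camera_info("wrist"); w=r.capture("wrist")
im=cv2.resize(w[:,:,::-1],(800,600),interpolation=2).copy()
for b in((.4468,-.0065),):
    p=np.array([proj(0,[b[0]+.026*np.cos(a),b[1]+.026*np.sin(a),.11],W)*1.5625 for a in A]);cv2.polylines(im,[p.astype(np.int32)],True,(0,255,0),1)
cv2.imwrite("pics/w6.png",im)
```

```text
[ 0.4459 -0.0064  0.1591] [-1.34725036e-01 -2.90001933e-01  2.16159239e+00 -5.41326957e-05
  1.27342430e+00  1.94482492e+00]
```

View pics/w6.png

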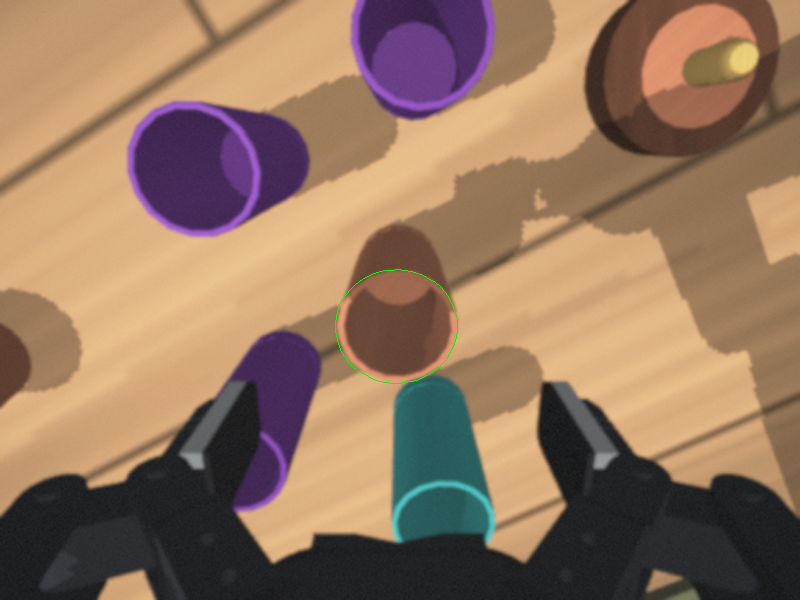

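The mouth ring matches the prediction, the fingers have free space on both sides, and the lid is seated at the top right. I'll descend and grip the canister.

Request:
move_arm(slide=[[0, 0, -0.3], [0, 0, -0.6], [0, 0, -0.85], [0, 0, -0.95], [0, 0, -0.95]], turn=[[0, 0, 0], [0, 0, 0], [0, 0, 0], [0, 0, 0], [0, 0, 0]])

```text
clock: 13.25
eef_pos: [0.4467, -0.0062, 0.0656]
ee_rot: [[0.873, -0.487, -0.0], [-0.487, -0.873, 0.0], [-0.0, 0.0, -1.0]]
contact_force: [-0.1, 0.7, 0.2]
opening: 0.996
```

Request:
move_arm(slide=[[0, 0, 0], [0, 0, 0], [0, 0, 0], [0, 0, 0], [0, 0, 0]], turn=[[0, 0, 0], [0, 0, 0], [0, 0, 0], [0, 0, 0], [0, 0, 0]], jaw=0, newtons=50)

```text
clock: 13.75
eef_pos: [0.4479, -0.0065, 0.0676]
ee_rot: [[0.873, -0.487, 0.003], [-0.487, -0.873, -0.001], [0.003, -0.001, -1.0]]
contact_force: [-1.1, -0.2, 6.2]
opening: 0.607
```

Request:
move_arm(slide=[[0, 0, 0], [0, 0, 0.1], [0, 0, 0.3], [0, 0, 0.6], [0, 0, 0.9]], turn=[[0, 0, 0], [0, 0, 0], [0, 0, 0], [0, 0, 0], [0, 0, 0]])

```text
clock: 14.25
eef_pos: [0.4455, -0.006, 0.1562]
ee_rot: [[0.873, -0.487, -0.001], [-0.487, -0.873, 0.0], [-0.001, 0.0, -1.0]]
contact_force: [-0.2, -0.0, -2.4]
opening: 0.609
```

Request:
move_arm(slide=[[0, 0, 0.3], [0, 0, 0.7], [0.1, 0, 1.0]], turn=[[0, 0, 0], [0, 0, 0], [0, 0, 0]])

```text
clock: 14.55
eef_pos: [0.4559, -0.006, 0.2582]
ee_rot: [[0.873, -0.487, 0.002], [-0.487, -0.873, -0.0], [0.002, -0.001, -1.0]]
contact_force: [0.8, -0.9, -3.0]
opening: 0.603
```

Request:
move_arm(slide=[[0.3, -0.1, 0.2], [0.6, -0.2, 0.4], [0.9, -0.3, 0.45]], turn=[[0, 0, 0], [0, 0, 0], [0, 0, 0]])

```text
clock: 14.85
eef_pos: [0.5481, -0.0365, 0.3042]
ee_rot: [[0.873, -0.487, 0.005], [-0.487, -0.873, -0.001], [0.005, -0.002, -1.0]]
contact_force: [0.3, 1.1, -2.5]
opening: 0.605
```

Request:
move_arm(slide=[[0.2, -0.1, 0], [0.4, -0.2, 0], [0.67, -0.29, 0], [0.67, -0.29, 0]], turn=[[0, 0, 0], [0, 0, 0], [0, 0, 0], [0, 0, 0]])

```text
clock: 15.25
eef_pos: [0.6148, -0.066, 0.2995]
ee_rot: [[0.873, -0.488, -0.001], [-0.488, -0.873, 0.0], [-0.001, 0.0, -1.0]]
contact_force: [-1.0, -0.2, -2.0]
opening: 0.606
```

Request:
move_arm(slide=[[0, 0, 0], [0, 0, 0], [0, 0, -0.1], [0, 0, -0.2], [0, 0, -0.2]], turn=[[0.03, -0.075, 0], [0.06, -0.15, 0], [0.095, -0.23, 0], [0.127, -0.308, 0], [0.127, -0.308, 0]])

```text
clock: 15.75
eef_pos: [0.6078, -0.0646, 0.2736]
ee_rot: [[0.799, -0.396, 0.453], [-0.521, -0.832, 0.193], [0.3, -0.39, -0.871]]
contact_force: [-0.6, 0.4, -3.0]
opening: 0.602
```

Request:
move_arm(slide=[[0, 0, 0], [0, 0, 0], [0, 0, 0], [0, 0, 0], [0, 0, 0]], turn=[[0, 0, 0], [0, 0, 0], [0, 0, 0], [0, 0, 0], [0, 0, 0]])

```text
clock: 16.25
eef_pos: [0.614, -0.0649, 0.2811]
ee_rot: [[0.797, -0.39, 0.462], [-0.518, -0.834, 0.191], [0.311, -0.391, -0.866]]
contact_force: [-0.6, -0.2, -2.3]
opening: 0.605
```

Run:
```python
from h import *
o=r.observe();e=np.array(o["eef_pos"]);R=np.array(o["ee_rot"]);print(e.round(4),R[:,2].round(3),o["opening"],np.round(o["q"],2),np.abs(o["qd"]).max())
L=np.array([.6995,-.0305,.12]);a=.39;z=np.array([-.5*np.cos(a),-.5*np.sin(a),.866]);V=L+.12*z
B=e+R[:,2]*.066;print("base err",(B-V).round(4),"angle deg",np.degrees(np.arccos(-R[:,2]@z)))
ims=[]
for c,box in(("top",(150,100,340,260)),("side",(170,110,330,250))):
    i=r.camera_info(c);im=r.capture(c)[:,:,::-1]
    print(c,[(n,np.round(d["centre"],1).tolist(),round(d["confidence"],2)) for n in("canister_base","lid") for d in r.pinpoint(n,c)[:2]],"V",proj(0,V,i).round(1),"B",proj(0,B,i).round(1))
    im=cv2.resize(im,None,fx=4,fy=4,interpolation=2)
    for X,k in((V,(0,255,0)),(B-.11*R[:,2],(255,0,0)),(L,(0,0,255))): cv2.circle(im,tuple((proj(0,X,i)*4).astype(int)),4,k,-1)
    x0,y0,x1,y1=np.array(box)*4; ims.append(cv2.resize(im[y0:y1,x0:x1],(400,400*(y1-y0)//(x1-x0))))
h=min(i.shape[0] for i in ims); cv2.imwrite("pics/f.png",np.hstack([i[:h] for i in ims]))
```

```text
[ 0.614  -0.0649  0.2811] [ 0.462  0.191 -0.866] 0.6047898525815114 [-0.34 -0.22  1.96  0.4   1.03  1.59] 0.013005676614432662
base err [0.0005 0.001  0.    ] angle deg 0.38098651995600746
top [('canister_base', [237.7, 189.3], 0.85), ('canister_base', [215.7, 226.8], 0.77)] V [271.3 145.1] B [271.  144.9]
side [('canister_base', [253.8, 235.7], 0.95), ('canister_base', [224.9, 158.6], 0.86), ('lid', [286.9, 193.0], 0.51)] V [224.9 155.2] B [224.6 155.3]
```

View pics/f.png

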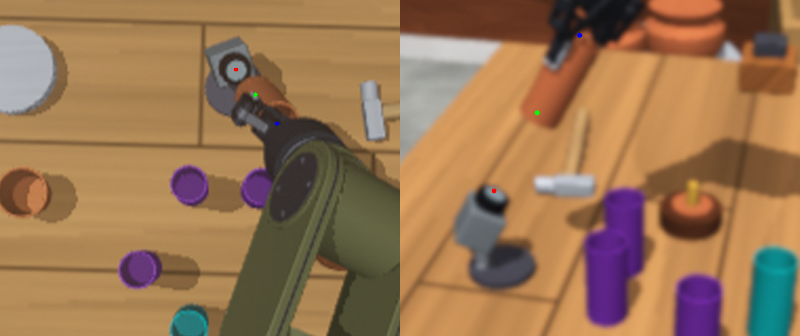

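The canister is held with its base at the target point. In the side view the base sits at about (541,117) against the predicted dot at (537,113), roughly 4 mm off, and its axis runs along the dots. The lid is seated in the rest. I'll hand it in.

```bash
python3 -c "
from cell import r
print(r.observe()['contact_force']); r.hand_in()"
```

```text
[-0.34530251 -0.74696877 -2.69061525]
the job is handed in; nothing more can be done
```

The lid is seated knob up in the wooden rest, and the canister is held mouth up in front of the inspection camera. I handed the job in at about 16 s on the clock, with no verdict reported.

- **Lid:** it went onto the ring at about 1 mm offset with 6 N of contact, and the wrist picture taken after release showed it seated with the canister still standing. The last side view also shows it in place.
- **Canister:** worked out from the arm pose, its base is about 1 mm from the view point and its axis 0.4° off the lens axis. The gripper opening is steady at 0.605, the force reading is about its weight (2.7 N), and the arm was nearly still (0.013 rad/s).
- **Side picture:** this puts the base about 4 mm from the predicted point, a small disagreement well within the 30 mm allowed. The canister's tilt within the jaws was judged by eye from this picture only.
- **Detection network:** in the top view it reported only the look-alikes as the canister's base, so I ignored that.
- **Camera and bystanders:** I touched neither the camera nor its stand. The cup, plates and hammer look unmoved in the pictures, but I did not measure their positions again.

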